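# Hold a herb drawer's front square for gluing

## Task

The front of this herb drawer has come loose and leans inward over its base; I want to run glue into the joint while you hold it true. First take the orange cap off the glue bottle and stand it, open end down, in the small steel dish, leaving the bottle standing. Then pick up the try square, set its stock flat on the drawer base near the middle of its width and press it into the corner until the stock sits firmly down on the base and the blade has pushed the front upright, touching both, and finish there still gripping and pressing the square; leave the brass pan, the brass mortar and the spare side board alone.

Things in the scene. Friction and masses are not known exactly. Their poses are not given: they have to be found in the camera images.
- base: Plywood drawer base, 200 x 200 x 12 mm, level and immovable on a 3 mm black rubber mat; its top is 15 mm above the counter. Origin on its top face, on the corner line where the front's inside face meets it, at mid-width. z up, x along the corner, +y out through the front: the board covers y = -201.5 to -1.5 mm (a 1.5 mm open joint), x = -100 to 100 mm.
- front: Dark red drawer front at the edge of the base: 200 mm wide, 18 mm thick, 145 mm high above the base's top; steel handle and white label on its outer side. Origin at the foot of its inside face, on the corner line, at mid-width; +y outward through its thickness, z up along the inside face. It swings on its foot (joint lean).
- lean (a joint): Lean of the front about the corner line, rad: 0 = square to the base, positive = inward over the base (starts at 0.05 to 0.13), negative = outward. Stiff with friction (about 0.35 N m, that is 2.7 N at the top of the square's blade), stays where it is left, has no stop at 0.
- square: Try square standing on its stock, 280 g +-20%. Stock: brown wood, brass rivets, 130 mm long (y), 22 thick (x), 40 high (z). Blade: steel, 3 mm thick, 32 wide, rising at the +y end to 132 mm above the stock's underside, its outer edge flush with the stock's end face (y = +65). Origin: centre of the stock's underside, z up. Grip across the stock at y = -10 to -50 mm, clear of the blade.
- square_corner (a point): The square's outer right-angled corner: underside of the stock, at the end face below the blade's outer edge, mid-thickness (65 mm along +y from the square's origin). This goes into the corner between base and front.
- bottle: White glue bottle with a yellow band, 50 mm in diameter, loose, 250 g. The origin is the centre of its underside. Shoulder and neck (24 mm in diameter) end 115 mm up, where the cap rests; the tapered nozzle inside the cap rises to 142 mm.
- cap: Orange cap, loose over the bottle's nozzle: a hollow tapered cup, mouth down, 36 mm tall, 27 mm in diameter at its mouth and 23 mm at its closed top. The origin is the centre of its mouth rim, z up to its closed top. It lifts straight off (clear after 30 mm).
- dish: Round steel parts dish, 100 mm in diameter at the rim, 80 mm at the foot, 22 mm high, 3 mm wall, loose, 350 g. The origin is the centre of its underside.
- dish_in (a point): Centre of the dish's inner floor, 4 mm above the counter.
- pan: Bystander: shallow brass weighing pan, 132 mm in diameter, 16 mm high. Origin at the centre of its underside.
- mortar: Bystander: brass mortar, 90 mm in diameter, 105 mm tall. Origin at the centre of its underside.
- side_board: Bystander: spare plywood drawer side, 100 x 200 x 10 mm, lying flat. Origin at the centre of its underside.

How it is judged:
By the outcome, as a careful person would: the job done as asked, in the order asked, and still so for the second after the job is handed in, while the arm keeps its last pose, push and grip.
It also fails if it takes over 51 s, if anything falls off the work surface, if the arm or the gripper's body presses on something with over 40 N, if the wrist force passes 120 N, or if a joint passes its speed limit or range.

## Robot

A 6-joint arm with a two-finger parallel gripper is mounted at the origin on the work surface. World frame = base frame: x ahead of the robot, y to its left, z up, the work surface at z = 0. Lengths are in m, angles in rad, forces in N, time in s.
With the tool pointing down it reaches from about 0.425 to 0.95 m from the base axis. Payload 3.5 kg.
Tool frame: the origin (TCP) lies at the very end of the fingers, on their centre line; the grasp point (between the pads) lies 19 mm behind it; z points along the fingers, y is the line along which they close (so a half turn about z gives the same grasp; the last joint's range is limited). The gripper opens to 85 mm and grips with 20 to 120 N. Pads are 22 mm wide; open, the fingers measure 114 mm over their backs; the gripper's body (76 mm by 85 mm) begins 54 mm behind the grasp point. The pads swing forward as they close: fully open they stand 13 mm farther back than shut.
Start: joints at [-1.451, 0.286, 1.577, -0, 1.279, -0.15], TCP at [0.18, -0.651, 0.231] pointing down, gripper open.
Joint ranges: [-2.77, 2.77], [-0.9, 2.22], [0.21, 2.48], [-1.53, 4.67], [0.24, 2.81], [-2.84, 2.84]. Speed limits (rad/s): [2.79, 2.79, 3.14, 3.14, 3.14, 3.14].

## Interface

Orientations are given as [roll, pitch, yaw] about the fixed x, y, z axes, in that order (R = Rz(yaw) Ry(pitch) Rx(roll)).
In Python, from rig import ctrl gives the robot as it stands.
- The arm moves only by the tool inch_along, called after "Emit:" as name(argument=value, ...), one argument or row to a line, values as JSON. Schema: {"type":"object","properties":{"moves":{"type":"string"},"only":{"type":"string"},"quiet":{"type":"boolean"},"lines":{"type":"string"}},"required":["moves"],"additionalProperties":false}. moves is a string of 1 to 8 rows, parted by a bar, with the numbers parted by spaces; each row has 7 numbers: dx, dy, dz in units of 100 mm, then a rotation vector rx, ry, rz in units of 0.05 rad, then the finger opening in m; each row is the pose to reach, as a shift and turn from the pose commanded when the call began, along the tool's axes at that moment; what a row does not reach only later rows make up. A row lasts 1/12 s, in which the tool goes at most 0.0417 m and 0.125 rad, less where a joint would pass 70% of its speed; a pose out of reach is approached as far as the arm can. The fingers move at their own pace and stop on an object; the grip force is fixed at half the most. Time passes only in rows, so rows that do not move let the fingers close. The tool returns the time, the measured TCP pose, the force, the opening and the grip force at its end. only (a regular expression) keeps the lines of the reply that match it, lines (a string "A,B") keeps lines A to B, and quiet returns only ok. Input that does not fit is refused with a message, and nothing moves.
- ctrl.state(): the state, without advancing time (a new reading comes with each control period).
- ctrl.grab_frame(name): name is "scene" or "top" or "wrist"; returns a dict with "pixels" (480x640x3 uint8, red, green, blue), "z_map" (480x640 float32, m along the optical axis (not along the pixel's ray), 0 where there is no reading), "K" (3x3 intrinsics, pixels), "R" (3x3) and "t" (3): a world point X has camera coordinates R X + t; the wrist camera has in their place "T_tool_cam" (4x4, takes a point from camera to tool coordinates, whose origin is the TCP and whose axes are the flange's). Camera axes: x right, y down, z forward; pixel columns grow to the right and rows downward; lengths in m; the calibration is good to about 2 mm. The wrist camera is an equidistant fisheye: a pixel r from the principal point sees the ray r / f radians off the axis. A picture is of the moment at which its call begins: read the wrist's pose just before it.
- ctrl.sign_off(): hands the job in; it is judged then, once.
The state is a dict: "clock": time; "q": joint angles; "joint_vel": joint speeds; "tau": joint torques, N m; "tcp_pos": TCP position; "orientation": TCP orientation; "ft_force": force on the tool from outside, world axes, zero at the start; "moment": the same for the moment, N m; "opening": finger opening in m; "finger_force": force on a finger pad.
Only numpy, scipy, OpenCV 4.12 (cv2) and the standard library are available. Lean on these libraries where they do the work, as an engineer would, in place of code of your own. Each camera call takes 0.05 s, during which the arm holds its last target. There are 200 camera calls.

## Working session

There is one attempt and no reset: what is moved stays moved. The work goes in short steps, Python scripts to look and compute and a tool call to move; the robot and the scene stay as the last step left them, time stands still between calls to the robot, and variables do not carry over. Pictures are saved under pics/ and viewed, at most 10 in all, crops included, and the job is handed in when it is done.

```bash
ls; mkdir -p pics; python3 - <<'E'
from rig import ctrl
import cv2,numpy as np
s=ctrl.state();print({k:np.round(v,3).tolist() for k,v in s.items()})
for n in("scene","top"):
    f=ctrl.grab_frame(n);np.savez(f"pics/{n}0.npz",**f);cv2.imwrite(f"pics/{n}0.png",f["pixels"][:,:,::-1]);print(f["K"],f["R"],f["t"])
E
```

```text
pics
rig.py
{'clock': 0.0, 'q': [-1.451, 0.287, 1.578, 0.0, 1.279, -0.15], 'joint_vel': [0.001, -0.0, 0.001, 0.003, 0.001, 0.001], 'tau': [0.001, -40.598, -29.263, -0.0, 0.006, 0.0], 'tcp_pos': [0.18, -0.65, 0.23], 'orientation': [-3.139, -0.0, 0.27], 'ft_force': [-0.044, -0.325, -0.824], 'moment': [-0.029, 0.02, -0.047], 'finger_force': 0.0, 'opening': 0.085}
[[539.46271024   0.         327.22802896]
 [  0.         539.46271024 233.0256753 ]
 [  0.           0.           1.        ]] [[ 0.72704724  0.68634864  0.01810681]
 [ 0.48831455 -0.49837167 -0.71636204]
 [-0.48265019  0.52967086 -0.69749377]] [-0.47588721 -0.205036    1.49751954]
[[554.32352871   0.         326.30384509]
 [  0.         554.32352871 237.95345532]
 [  0.           0.           1.        ]] [[ 0.00883322 -0.99986262 -0.01402522]
 [-0.99586812 -0.0075285  -0.09049865]
 [ 0.09038063  0.01476666 -0.99579781]] [0.05381462 0.61446718 1.56286445]
```
View pics/scene0.png

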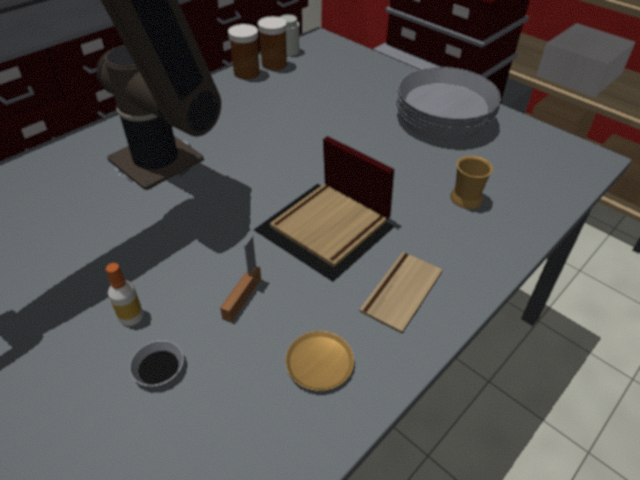

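View pics/top0.png

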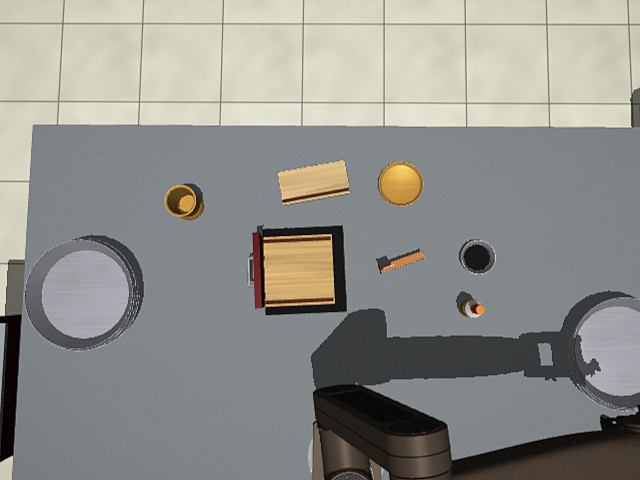

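The scene view shows the bottle at (122,300), the dish at (158,365), the square at (243,290) with its blade end toward the drawer, and the base at (330,222). In the top view the cap is at (477,309), the dish at (477,257), the stock at (402,262), and the front at (258,270).

```bash
cat > h.py <<'E'
import numpy as np,cv2
def cloud(f):
    v,u=np.mgrid[:480,:640];z=f["z_map"];K=f["K"]
    c=np.stack([(u-K[0,2])/K[0,0]*z,(v-K[1,2])/K[1,1]*z,z],-1)
    return (c-f["t"])@f["R"]      # R^T (c-t)
def rect(p):
    (c,wh,a)=cv2.minAreaRect((p[:,:2]*1000).astype(np.float32));return np.round(c,1),np.round(wh,1),round(a,1),len(p)
E
python3 - <<'E'
from h import *
for n in("top","scene"):
    f=np.load(f"pics/{n}0.npz");P=cloud(f);hsv=cv2.cvtColor(f["pixels"],cv2.COLOR_RGB2HSV).astype(int);ok=f["z_map"]>0
    def sel(u0,u1,v0,v1,z0,z1):
        m=np.zeros((480,640),bool);m[v0:v1,u0:u1]=1;m&=ok&(P[...,2]>z0)&(P[...,2]<z1);return P[m]
    R=dict(top=dict(sq=(370,430,240,280),di=(455,500,235,280),bo=(450,495,285,325),dr=(240,350,220,320)),scene=dict(sq=(215,268,232,325),di=(125,192,335,395),bo=(100,150,260,332),dr=(255,400,135,275)))[n]
    print(n)
    def pr(l,p): print(l,rect(p) if len(p)>2 else None,np.round(np.median(p,0),4) if len(p) else '')
    pr("counter",sel(400,440,290,320,-.05,.05) if n=="top" else sel(180,220,380,420,-.05,.05))
    pr("stock",sel(*R['sq'],.03,.046));pr("blade",sel(*R['sq'],.06,.2));pr("bladetop",sel(*R['sq'],.12,.2))
    pr("dish",sel(*R['di'],.015,.03));pr("dishfloor",sel(*R['di'],.001,.007))
    pr("cap",sel(*R['bo'],.12,.2));pr("captop",sel(*R['bo'],.145,.2));pr("bottle",sel(*R['bo'],.02,.08))
    pr("base",sel(*R['dr'],.011,.02));
    for a in(.03,.06,.09,.12,.14,.15):pr("front>%.2f"%a,sel(*R['dr'],a,a+(.03 if a<.14 else .01)))
E
```

```text
top
counter (array([ 425.8, -211.3]), array([ 83.6, 114.8]), 0.5, 1197) [ 4.269e-01 -2.107e-01  4.000e-04]
stock (array([ 548.7, -156. ]), array([ 22.1, 130.6]), 20.2, 330) [ 0.5491 -0.1591  0.0398]
blade (array([ 531.1, -109. ]), array([ 2.7, 31.1]), 20.9, 16) [ 0.5307 -0.1088  0.1316]
bladetop (array([ 531.2, -109. ]), array([ 2.5, 31.1]), 20.9, 14) [ 0.5308 -0.1092  0.132 ]
dish (array([ 564.7, -375.7]), array([95. , 98.5]), 1.3, 218) [ 0.5691 -0.3882  0.0198]
dishfloor (array([ 564.5, -378. ]), array([127.8, 130.2]), 0.4, 793) [ 0.5615 -0.3774  0.0034]
cap (array([ 420.7, -343.8]), array([23.8, 24.6]), 20.4, 99) [ 0.4201 -0.3418  0.1482]
captop (array([ 420.1, -345.3]), array([20.9, 21.7]), 81.0, 63) [ 0.4199 -0.3451  0.1515]
bottle (array([ 421.9, -329.6]), array([21.7, 47.9]), 83.0, 86) [ 0.4243 -0.3234  0.0532]
base (array([532.4, 147.6]), array([265.3, 281.2]), 3.9, 3748) [0.522  0.1379 0.0152]
front>0.03 (array([502.5, 237.3]), array([167.6,   2.3]), 3.2, 37) [0.5062 0.2382 0.0467]
front>0.06 (array([518. , 256.5]), array([198. ,  43.2]), 3.1, 148) [0.5148 0.2703 0.0736]
fro
[... 1128 characters left out ...]
347.7]), array([50.1, 25. ]), 72.2, 544) [ 0.4437 -0.3504  0.0518]
base (array([585.8, 150.8]), array([326.5, 218. ]), 3.7, 4771) [0.5326 0.1363 0.0146]
front>0.03 (array([570.1,  94.1]), array([199.7, 369.9]), 18.3, 653) [0.5332 0.2405 0.0446]
front>0.06 (array([567.2, 102.8]), array([197.6, 347.1]), 18.1, 621) [0.5323 0.2389 0.0753]
front>0.09 (array([521. , 235.8]), array([202.9,  21.5]), 7.3, 657) [0.5311 0.2369 0.1051]
front>0.12 (array([521.2, 233.8]), array([202.1,  22.1]), 7.9, 703) [0.5316 0.2348 0.1347]
front>0.14 (array([521.1, 233.4]), array([200.4,  22. ]), 8.2, 240) [0.5281 0.2341 0.1447]
front>0.15 (array([519.7, 241. ]), array([202.7,  24.2]), 3.9, 458) [0.5301 0.2366 0.1581]
```

Units first: shifts go in units of 100 mm and turns go in units of 0.05 rad. So 0.28 m is 2.8, 0.25 m is 2.5.

Emit:
inch_along(
  moves="0.4 -0.29 0 0 0 0 0.06 | 0.8 -0.58 0 0 0 0 0.06 | 1.2 -0.87 0 0 0 0 0.06 | 1.6 -1.17 0 0 0 0 0.06 | 1.9 -1.39 0 0 0 0 0.06 | 2.2 -1.61 0 0 0 0 0.06 | 2.5 -1.83 0 0 0 0 0.06 | 2.8 -2.05 0 0 0 0 0.06",
)

```text
clock: 0.77
tcp_pos: [0.3873, -0.3871, 0.2309]
orientation: [-3.141, 0.0, 0.269]
ft_force: [1.2, 0.2, 0.4]
opening: 0.0598
finger_force: 0.0
```

Converted, 0.035 m is 0.35, -0.025 m is -0.25.

Emit:
inch_along(
  moves="0.2 -0.15 0.1 0 0 0 0.06 | 0.35 -0.25 0.2 0 0 0 0.06 | 0.35 -0.25 0.2 0 0 0 0.06 | 0.35 -0.25 0.2 0 0 0 0.06 | 0.35 -0.25 0.2 0 0 0 0.06",
)

```text
clock: 1.18
tcp_pos: [0.4134, -0.3562, 0.2115]
orientation: [3.141, 0.0, 0.27]
ft_force: [-0.5, 0.2, 0.6]
opening: 0.0598
finger_force: 0.0
```

```bash
python3 - <<'E'
from rig import ctrl
import cv2,numpy as np
s=ctrl.state();print(s["tcp_pos"],s["orientation"])
f=ctrl.grab_frame("wrist");np.savez("pics/w1.npz",**f,tp=s["tcp_pos"],o=s["orientation"]);cv2.imwrite("pics/w1.png",f["pixels"][:,:,::-1]);print(f["K"],f["T_tool_cam"])
E
```

```text
[ 0.41344612 -0.35624     0.21145802] [3.14126877e+00 3.90660755e-04 2.69634084e-01]
[[371.64829954   0.         322.08806647]
 [  0.         371.64829954 243.84837975]
 [  0.           0.           1.        ]] [[-1.48371359e-04 -9.64208172e-01 -2.65146336e-01  6.68704669e-02]
 [ 9.99999913e-01 -3.93943786e-05 -4.16324683e-04  1.30923195e-03]
 [ 3.90978386e-04 -2.65146375e-01  9.64208093e-01 -1.42649519e-01]
 [ 0.00000000e+00  0.00000000e+00  0.00000000e+00  1.00000000e+00]]
```

View pics/w1.png

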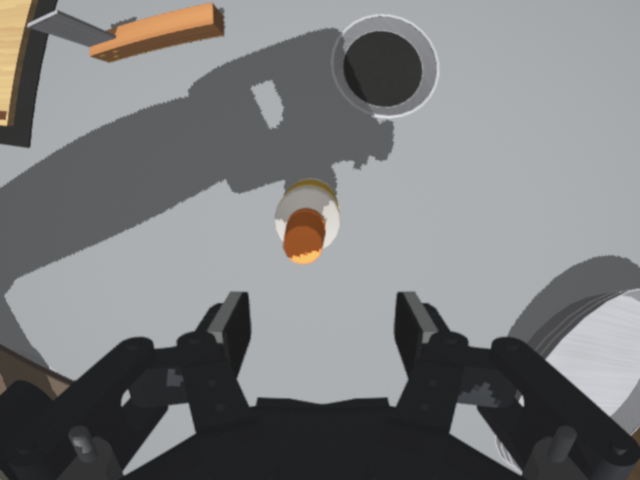

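The wrist view shows the cap at (304,243), the dish at (384,68), and the stock at (160,32). The fingers are at the sides, about 0.06 m open.

```bash
cat >> h.py <<'E'
from scipy.spatial.transform import Rotation as Ro
def wcloud(f,tp,o):
    v,u=np.mgrid[:480,:640];K=f["K"];dx=(u-K[0,2])/K[0,0];dy=(v-K[1,2])/K[1,1];th=np.hypot(dx,dy)+1e-9;z=f["z_map"]
    k=np.tan(th)/th*z;c=np.stack([dx*k,dy*k,z],-1);T=f["T_tool_cam"]
    return (c@T[:3,:3].T+T[:3,3])@Ro.from_euler('xyz',o).as_matrix().T+tp
def tool(d,o): return np.round(Ro.from_euler('xyz',o).as_matrix().T@np.array(d),4)
E
python3 - <<'E'
from h import *
f=np.load("pics/w1.npz");P=wcloud(f,f["tp"],f["o"])
def sel(u0,u1,v0,v1,z0,z1):
    m=np.zeros((480,640),bool);m[v0:v1,u0:u1]=1;m&=(f["z_map"]>0)&(P[...,2]>z0)&(P[...,2]<z1);return P[m]
for l,a in dict(cnt=(230,270,150,200,-.1,.1),captop=(270,345,175,275,.146,.17),cap=(270,345,175,275,.118,.17),dish=(320,450,0,130,.016,.03),stock=(80,230,0,70,.036,.046)).items():
    p=sel(*a);print(l,rect(p),np.round(np.median(p,0),4),p[:,2].max())
E
```

```text
cnt (array([ 432.1, -279.5]), array([48.2, 39.2]), 14.0, 1987) [ 4.324e-01 -2.797e-01  1.000e-04] 0.002721877279625945
captop (array([ 421.4, -343.6]), array([22.7, 22.8]), 78.4, 1261) [ 0.4218 -0.3437  0.151 ] 0.15318311314389071
cap (array([ 422.2, -343.2]), array([24.4, 24.5]), 69.4, 1733) [ 0.4249 -0.3435  0.1507] 0.15318311314389071
dish (array([ 564.8, -374.4]), array([98.4, 98.2]), 5.1, 1949) [ 0.5723 -0.3771  0.0208] 0.024283809343322194
stock (array([ 548.4, -154.2]), array([ 23.7, 131. ]), 20.1, 2626) [ 0.5511 -0.1647  0.04  ] 0.04589990541545144
```

Emit:
inch_along(
  moves="0.112 -0.098 0.2 0 0 0 0.06 | 0.112 -0.098 0.5 0 0 0 0.06 | 0.112 -0.098 0.8 0 0 0 0.06 | 0.112 -0.098 0.925 0 0 0 0.06 | 0.112 -0.098 0.925 0 0 0 0.06 | 0.112 -0.098 0.925 0 0 0 0.035 | 0.112 -0.098 0.925 0 0 0 0.015 | 0.112 -0.098 0.925 0 0 0 0.015",
)

```text
clock: 1.9
tcp_pos: [0.4229, -0.3448, 0.1213]
orientation: [3.138, -0.002, 0.269]
ft_force: [-1.3, 0.7, 11.2]
opening: 0.0245
finger_force: 37.5
```

Emit:
inch_along(
  moves="0 0 0 0 0 0 0.01 | 0 0 0 0 0 0 0.01 | 0 0 0 0 0 0 0.01 | 0 0 0 0 0 0 0.01",
)

```text
clock: 2.23
tcp_pos: [0.4231, -0.3448, 0.1215]
orientation: [3.137, -0.002, 0.27]
ft_force: [-1.1, -0.4, 5.7]
opening: 0.0238
finger_force: 59.3
```

Emit:
inch_along(
  moves="0 0 -0.1 0 0 0 0.01 | 0 0 -0.25 0 0 0 0.01 | 0 0 -0.45 0 0 0 0.01 | 0 0 -0.65 0 0 0 0.01 | 0 0 -0.8 0 0 0 0.01 | 0 0 -0.8 0 0 0 0.01",
)

```text
clock: 2.73
tcp_pos: [0.4234, -0.3447, 0.2034]
orientation: [3.135, -0.003, 0.27]
ft_force: [0.1, -0.0, 0.6]
opening: 0.0239
finger_force: 58.8
```

```bash
python3 - <<'E'
from rig import ctrl
from h import *
s=ctrl.state();print(s["tcp_pos"],s["orientation"],tool(np.array([.5655,-.3743,s["tcp_pos"][2]])-s["tcp_pos"],s["orientation"]))
f=ctrl.grab_frame("wrist");cv2.imwrite("pics/w2.png",f["pixels"][:,:,::-1])
E
```

```text
[ 0.42339304 -0.34467027  0.2034308 ] [ 3.13486279 -0.00329036  0.27002867] [0.1291 0.0665 0.0009]
```

View pics/w2.png

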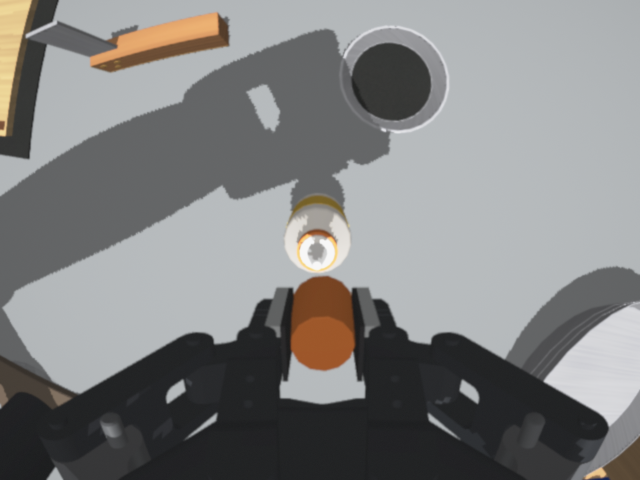

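The cap is gripped at (322,325) with its mouth forward. The bottle is still standing, nozzle bare at (318,250), and the dish is at (394,80).

Converted, 0.1291 m is 1.291, 0.115 m is 1.15.

Emit:
inch_along(
  moves="0.3 0.155 0 0 0 0 0.01 | 0.6 0.31 0 0 0 0 0.01 | 0.95 0.49 0 0 0 0 0.01 | 1.291 0.665 0 0 0 0 0.01 | 1.291 0.665 0.4 0 0 0 0.01 | 1.291 0.665 0.8 0 0 0 0.01 | 1.291 0.665 1.15 0 0 0 0.01 | 1.291 0.665 1.4 0 0 0 0.01",
)

```text
clock: 3.45
tcp_pos: [0.5616, -0.3703, 0.0524]
orientation: [-3.134, 0.005, 0.27]
ft_force: [-0.1, 0.4, -0.4]
opening: 0.0238
finger_force: 58.8
```

Emit:
inch_along(
  moves="0 0 0.15 0 0 0 0.01 | 0 0 0.3 0 0 0 0.01 | 0 0 0.38 0 0 0 0.01 | 0 0 0.42 0 0 0 0.01 | 0 0 0.46 0 0 0 0.01 | 0 0 0.49 0 0 0 0.01 | 0 0 0.5 0 0 0 0.01 | 0 0 0.5 0 0 0 0.01",
)

```text
clock: 4.12
tcp_pos: [0.5649, -0.3737, 0.0106]
orientation: [3.139, -0.001, 0.27]
ft_force: [-0.9, 1.4, 2.5]
opening: 0.0242
finger_force: 59.2
```

Converted, 0.0005 m is 0.005.

Emit:
inch_along(
  moves="0 0 0.005 0 0 0 0.03 | 0 0 0.005 0 0 0 0.036 | 0 0 0.005 0 0 0 0.036 | 0 0 0.005 0 0 0 0.036",
)

```text
clock: 4.45
tcp_pos: [0.564, -0.3728, 0.0083]
orientation: [-3.141, 0.0, 0.27]
ft_force: [0.4, -0.5, -0.9]
opening: 0.0362
finger_force: 0.0
```

Emit:
inch_along(
  moves="0 0 -0.1 0 0 0 0.036 | 0 0 -0.25 0 0 0 0.036 | 0 0 -0.5 0 0 0 0.036 | 0 0 -0.8 0 0 0 0.045 | 0 0 -1.2 0 0 0 0.045 | 0 0 -1.6 0 0 0 0.045 | 0 0 -1.6 0 0 0 0.045 | 0 0 -1.6 0 0 0 0.045",
)

```text
clock: 5.12
tcp_pos: [0.5663, -0.3748, 0.1752]
orientation: [3.132, -0.006, 0.27]
ft_force: [-0.6, 0.9, -0.4]
opening: 0.0451
finger_force: 0.0
```

```bash
python3 - <<'E'
from rig import ctrl
from h import *
s=ctrl.state();print(s["tcp_pos"],s["orientation"],s["q"])
f=ctrl.grab_frame("wrist");np.savez("pics/w3.npz",**f,tp=s["tcp_pos"],o=s["orientation"]);cv2.imwrite("pics/w3.png",f["pixels"][:,:,::-1])
E
```

```text
[ 0.56625923 -0.37478042  0.17522758] [ 3.13238287 -0.00590847  0.26989445] [-7.33818228e-01  3.35642190e-01  1.62009262e+00  3.92262899e-05
  1.17491582e+00  5.67095931e-01]
```

View pics/w3.png

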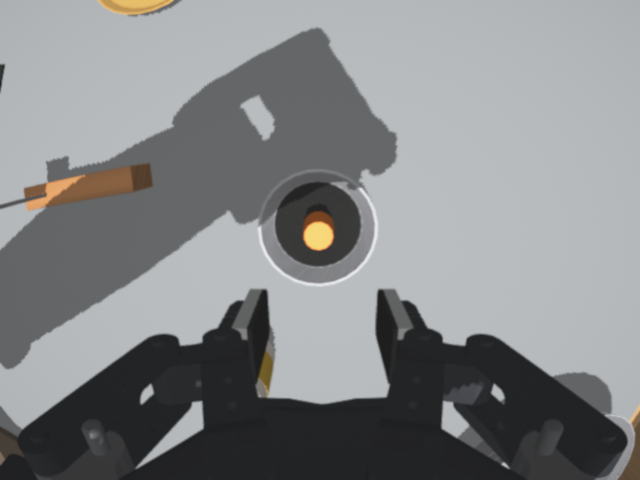

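The cap stands upright, centred in the dish at (318,232). The stock is at (85,187).

Converted, -0.179 m is -1.79, 0.0454 m is 0.454, -0.12 rad is -2.4.

Emit:
inch_along(
  moves="0.06 -0.23 0 0 0 -2.4 0.05 | 0.12 -0.47 0 0 0 -4.8 0.05 | 0.18 -0.7 0 0 0 -7.2 0.05 | 0.24 -0.93 0 0 0 -9.6 0.05 | 0.3 -1.17 0 0 0 -12 0.05 | 0.36 -1.4 0 0 0 -14.4 0.05 | 0.41 -1.6 0 0 0 -16.8 0.05 | 0.454 -1.79 0 0 0 -19.2 0.05",
)

```text
clock: 5.83
tcp_pos: [0.5587, -0.1863, 0.1663]
orientation: [-3.137, -0.001, 1.236]
ft_force: [-0.0, -1.1, -0.5]
opening: 0.0496
finger_force: 0.0
```

Emit:
inch_along(
  moves="0 0 0 0 0 -2.4 0.05 | 0 0 0 0 0 -4.8 0.05 | 0 0 0 0 0 -7.2 0.05 | 0 0 0 0 0 -9.6 0.05 | 0 0 0 0 0 -12 0.05 | 0 0 0 0 0 -13.9 0.05 | 0 0 0 0 0 -13.9 0.05 | 0 0 0 0 0 -13.9 0.05",
)

```text
clock: 6.5
tcp_pos: [0.5592, -0.1878, 0.1668]
orientation: [-3.14, -0.002, 1.922]
ft_force: [-0.2, -0.5, -0.2]
opening: 0.05
finger_force: 0.0
```

```bash
cat > loc.py <<'E'
from h import *
from rig import ctrl
import sys
s=ctrl.state();tp,o=s["tcp_pos"],s["orientation"];print(tp,o,np.round(s["q"],2))
f=ctrl.grab_frame("wrist");np.savez(sys.argv[1]+".npz",**f,tp=tp,o=o);cv2.imwrite(sys.argv[1]+".png",f["pixels"][:,:,::-1])
E
python3 loc.py pics/w4; python3 - <<'E'
from h import *
f=np.load("pics/w4.npz");P=wcloud(f,f["tp"],f["o"]);ok=f["z_map"]>0
near=np.hypot(P[...,0]-.549,P[...,1]+.155)<.09
for z0,z1 in((.035,.046),(.1,.15)):
    p=P[ok&near&(P[...,2]>z0)&(P[...,2]<z1)];print(rect(p),np.median(p,0))
E
```

```text
[ 0.55921334 -0.18781648  0.16676822] [-3.13954309e+00 -2.30435754e-03  1.92229651e+00] [-0.5   0.16  1.84 -0.    1.14 -0.85]
(array([ 548.6, -154. ]), array([ 22.7, 129.4]), 20.1, 4903) [ 0.5483962  -0.15463239  0.03994348]
(array([ 531.9, -108.2]), array([ 2.4, 31.9]), 20.1, 398) [ 0.53204945 -0.10870057  0.13196872]
```

View pics/w4.png

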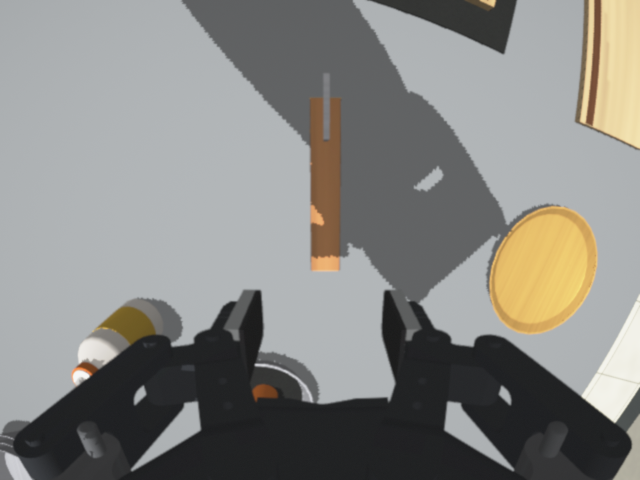

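The stock is centred between the fingers at (326,185), parallel to the tool, with the blade at (326,105).

Emit:
inch_along(
  moves="-0.027 0.017 0.3 0 0 0 0.05 | -0.027 0.017 0.65 0 0 0 0.05 | -0.027 0.017 1 0 0 0 0.05 | -0.027 0.017 1.3 0 0 0 0.05 | -0.027 0.017 1.48 0 0 0 0.05 | -0.027 0.017 1.54 0 0 0 0.05 | -0.027 0.017 1.54 0 0 0 0.05 | -0.027 0.017 1.54 0 0 0 0.05",
)

```text
clock: 7.22
tcp_pos: [0.5632, -0.1905, 0.015]
orientation: [3.141, 0.001, 1.924]
ft_force: [0.0, -0.2, 0.0]
opening: 0.0502
finger_force: 0.0
```

Emit:
inch_along(
  moves="0 0 0 0 0 0 0.03 | 0 0 0 0 0 0 0.01 | 0 0 0 0 0 0 0.01 | 0 0 0 0 0 0 0.01 | 0 0 0 0 0 0 0.01 | 0 0 0 0 0 0 0.01",
)

```text
clock: 7.72
tcp_pos: [0.5642, -0.1911, 0.0166]
orientation: [3.139, 0.003, 1.925]
ft_force: [0.1, -0.5, 6.6]
opening: 0.0209
finger_force: 60.9
```

```bash
python3 - <<'E'
from h import *
f=np.load("pics/top0.npz");g=np.load("pics/scene0.npz")
for n,f in(("top",f),("scene",g)):
    P=cloud(f);ok=f["z_map"]>0;img=cv2.cvtColor(f["pixels"],cv2.COLOR_RGB2HSV)
    box=ok&(P[...,0]>.38)&(P[...,0]<.66)&(P[...,1]>0)&(P[...,1]<.29)
    w=box&(abs(P[...,2]-.015)<.005)&(img[...,2]>110)&(img[...,1]>60);p=P[w];print(n,"base",rect(p),np.median(p[:,2]))
    e=np.array([.9984,.0558,0]);nrm=np.array([-.0558,.9984,0])
    a=P@nrm;b=P@e
    m=box&(P[...,2]>.03)&(P[...,2]<.148)&(a<.225)&(a>.19);p=P[m]
    A=np.c_[p[:,0]-.52,p[:,2]-.015,np.ones(len(p))];c=np.linalg.lstsq(A,p[:,1],rcond=None)[0]
    r=p[:,1]-A@c;k=abs(r)<.003;c=np.linalg.lstsq(A[k],p[k,1],rcond=None)[0];print("face y=",c,k.sum(),len(p))
    t=P[box&(P[...,2]>.153)];print("fronttop",rect(t),"b range",np.percentile(t@e,[0.5,99.5]))
    print("front x mid along e:",np.percentile(t@e,[0.5,99.5]).mean())
E
```

```text
top base (array([522.4, 138.9]), array([202. , 199.4]), 3.2, 3635) 0.014955044751309488
face y= [ 0.0543303  -0.07382336  0.24035994] 167 167
fronttop (array([518.3, 238.5]), array([197.7,  18.7]), 3.2, 528) b range [0.43230096 0.62885039]
front x mid along e: 0.5305756754403252
scene base (array([523.5, 141.5]), array([203.4, 203.4]), 3.4, 4056) 0.0145893305359613
face y= [ 0.05748294 -0.07165265  0.24287433] 2206 2523
fronttop (array([519.7, 240.9]), array([202.7,  24.5]), 4.0, 579) b range [0.43328687 0.63297445]
front x mid along e: 0.5331306580569091
```

Emit:
inch_along(
  moves="0 0 -0.1 0 0 0 0.01 | 0 0 -0.3 0 0 0 0.01 | 0.2 0.04 -0.5 0 0 0 0.01 | 0.5 0.11 -0.55 0 0 1 0.01 | 0.85 0.19 -0.55 0 0 2 0.01 | 1.2 0.27 -0.55 0 0 3 0.01 | 1.55 0.35 -0.55 0 0 4 0.01 | 1.9 0.43 -0.55 0 0 5 0.01",
)

```text
clock: 8.38
tcp_pos: [0.5359, 0.0045, 0.0692]
orientation: [-3.141, -0.0, 1.672]
ft_force: [-0.1, -0.5, -2.0]
opening: 0.0209
finger_force: 60.0
```

```bash
python3 - <<'E'
from h import *
from rig import ctrl
s=ctrl.state();tp=s["tcp_pos"];o=s["orientation"];print(tp,o,s["opening"],tool(np.array([.5248,.1066,.0716])-tp,o))
E
```

```text
[0.53587739 0.00449629 0.06923333] [-3.14058845e+00 -2.58684183e-04  1.67173642e+00] 0.020857872283221838 [ 0.1027 -0.0007 -0.0023]
```

Converted, 0.095 m is 0.95, 0.09 m is 0.9, 0.045 rad is 0.9.

Emit:
inch_along(
  moves="0.3 0 0 0 0 0.4 0.01 | 0.55 0 0 0 0 0.9 0.01 | 0.75 0 0 0 0 0.9 0.01 | 0.9 0 0 0 0 0.9 0.01 | 0.95 0 0 0 0 0.9 0.01 | 0.95 0 0 0 0 0.9 0.01 | 0.95 0 0 0 0 0.9 0.01",
)

```text
clock: 8.97
tcp_pos: [0.527, 0.0971, 0.0692]
orientation: [-3.141, 0.0, 1.63]
ft_force: [-0.1, -0.2, -2.5]
opening: 0.0207
finger_force: 60.0
```

```bash
python3 loc.py pics/w5; python3 - <<'E'
from h import *
from rig import ctrl
f=np.load("pics/w5.npz");P=wcloud(f,f["tp"],f["o"]);ok=f["z_map"]>0
R=Ro.from_euler('xyz',f["o"]).as_matrix();Q=(P-f["tp"])@R   # tool coords
g=ok&(abs(Q[...,1])<.03)&(Q[...,2]<.03)&(Q[...,0]>.015)
bl=g&(Q[...,2]<-.06);st=g&(Q[...,0]<.12)&(abs(Q[...,2]+.0234)<.008)
for n,m in(("blade",bl),("stocktop",st)):
    p=Q[m];print(n,rect(p),np.round(np.percentile(p,[1,50,99],axis=0),4).tolist())
nrm=np.array([-.0558,.9984,0]);a=P@nrm
m=ok&(P[...,2]>.03)&(P[...,2]<.15)&(a>.18)&(a<.222)&(P[...,0]>.43)&(P[...,0]<.6)&(abs(Q[...,1])>.01);p=P[m]
if len(p)>50:
    A=np.c_[p[:,0]-.517,p[:,2]-.015,np.ones(len(p))];c=np.linalg.lstsq(A,p[:,1],rcond=None)[0];k=abs(p[:,1]-A@c)<.003;print("face",np.linalg.lstsq(A[k],p[k,1],rcond=None)[0],k.sum(),len(p))
b=ok&(abs(P[...,2]-.015)<.004)&(abs(Q[...,1])>.02)&(a<.2)&(a>.05)&(P[...,0]>.43)&(P[...,0]<.61);print("base z",np.median(P[b][:,2]))
s=ctrl.state();print(s["ft_force"])
E
```

```text
[0.52698831 0.09705527 0.06919186] [-3.14103176e+00  4.19889845e-04  1.63028856e+00] [-0.01  0.18  2.03 -0.    0.93 -0.07]
blade (array([44.1,  0.1]), array([58.3, 44.9]), 0.0, 13786) [[0.0151, -0.0207, -0.1036], [0.0166, -0.0003, -0.0893], [0.073, 0.021, -0.0658]]
stocktop (array([60.1, -0.4]), array([22.5, 90.4]), 89.6, 15255) [[0.0159, -0.0112, -0.0249], [0.0551, 0.0001, -0.0234], [0.1029, 0.0104, -0.0219]]
face [ 0.05454698 -0.08504872  0.24231266] 486 486
base z 0.015075550103801724
[ 0.41838299  0.55476371 -1.65535854]
```

View pics/w5.png

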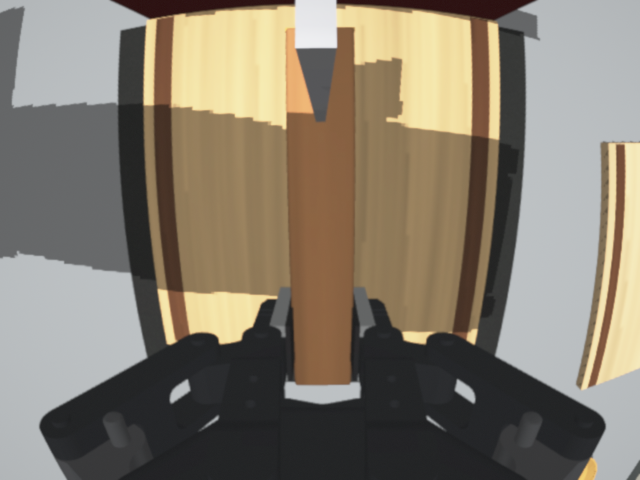

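The square is held straight, its stock at (320,200) lying along the middle of the base, with the blade just short of the red front at the top of the picture.

Converted, 0.01 m is 0.1, 0.035 m is 0.35, -0.004 rad is -0.08.

Emit:
inch_along(
  moves="0.04 0 0.12 0 0 -0.04 0.01 | 0.08 0 0.24 0 0 -0.08 0.01 | 0.1 0 0.32 0 0 -0.08 0.01 | 0.1 0 0.35 0 0 -0.08 0.01 | 0.1 0 0.35 0 0 -0.08 0.01 | 0.1 0 0.35 0 0 -0.08 0.01",
)

```text
clock: 9.52
tcp_pos: [0.5266, 0.1073, 0.0338]
orientation: [-3.141, 0.0, 1.634]
ft_force: [0.1, 0.1, -3.0]
opening: 0.0207
finger_force: 60.0
```

Emit:
inch_along(
  moves="0 0 0.01 0 0 0 0.01 | 0 0 0.02 0 0 0 0.01 | 0 0 0.03 0 0 0 0.01 | 0 0 0.03 0 0 0 0.01 | 0 0 0.03 0 0 0 0.01",
)

```text
clock: 9.93
tcp_pos: [0.5271, 0.1073, 0.0317]
orientation: [3.141, 0.0, 1.634]
ft_force: [0.1, 0.4, -1.7]
opening: 0.0211
finger_force: 60.0
```

Emit:
inch_along(
  moves="0 0 0.02 0 0 0.12 0.01 | 0.03 0 0.02 0 0 0.14 0.01 | 0.06 0 0.02 0 0 0.14 0.01 | 0.09 0 0.02 0 0 0.14 0.01 | 0.12 0 0.02 0 0 0.14 0.01 | 0.15 0 0.02 0 0 0.14 0.01 | 0.15 0 0.02 0 0 0.14 0.01",
)

```text
clock: 10.52
tcp_pos: [0.5281, 0.122, 0.0317]
orientation: [3.137, 0.001, 1.627]
ft_force: [-0.9, -1.8, 5.4]
opening: 0.0208
finger_force: 61.0
```

Emit:
inch_along(
  moves="0.02 0 0.01 0 0 0 0.01 | 0.04 0 0.02 0 0 0 0.01 | 0.04 0 0.02 0 0 0 0.01 | 0.04 0 0.02 0 0 0 0.01",
)

```text
clock: 10.85
tcp_pos: [0.5291, 0.1246, 0.0316]
orientation: [3.136, 0.004, 1.629]
ft_force: [-2.5, -7.4, 14.1]
opening: 0.0211
finger_force: 62.2
```

Converted, 0.002 m is 0.02, 0.008 m is 0.08.

Emit:
inch_along(
  moves="0.02 0.005 0 0 0 0 0.01 | 0.04 0.01 0 0 0 0 0.01 | 0.06 0.01 0 0 0 0 0.01 | 0.08 0.01 0 0 0 0 0.01 | 0.08 0.01 0 0 0 0 0.01 | 0.08 0.01 0 0 0 0 0.01",
)

```text
clock: 11.35
tcp_pos: [0.5303, 0.1324, 0.0316]
orientation: [3.134, 0.004, 1.629]
ft_force: [-1.1, -8.2, 12.2]
opening: 0.0208
finger_force: 62.0
```

```bash
python3 - <<'E'
from rig import ctrl
s=ctrl.state();print(s["moment"])
E
```

```text
[-1.22366854  0.21262046  0.15086441]
```

Emit:
inch_along(
  moves="0.01 -0.02 0 0.04 0 0 0.01 | 0.02 -0.04 0 0.1 0 0 0.01 | 0.03 -0.05 0 0.1 0 0 0.01 | 0.04 -0.05 0 0.1 0 0 0.01 | 0.04 -0.05 0 0.1 0 0 0.01 | 0.04 -0.05 0 0.1 0 0 0.01",
)

```text
clock: 11.85
tcp_pos: [0.5262, 0.1366, 0.0316]
orientation: [3.135, 0.003, 1.627]
ft_force: [1.8, -6.8, 9.7]
opening: 0.0208
finger_force: 61.4
```

```bash
python3 loc.py pics/w6;python3 - <<'E'
from h import *
f=np.load("pics/w6.npz");P=wcloud(f,f["tp"],f["o"]);ok=f["z_map"]>0
R=Ro.from_euler('xyz',f["o"]).as_matrix();Q=(P-f["tp"])@R
st=ok&(abs(Q[...,1])<.008)&(Q[...,0]>.02)&(Q[...,0]<.065)&(P[...,2]>.04)&(P[...,2]<.07);p=P[st]
A=np.c_[p[:,:2]-p[:,:2].mean(0),np.ones(len(p))];print("stock top plane",np.linalg.lstsq(A,p[:,2],rcond=None)[0],len(p))
a=P@np.array([-.0558,.9984,0])
for n,m in (("blade",ok&(abs(Q[...,1])<.012)&(P[...,2]>.142)&(P[...,2]<.152)&(Q[...,0]>.06)),("front",ok&(P[...,2]>.152)&(a>.19)&(a<.25)&(abs(P[...,0]-.52)<.1))):
    p=P[m];print(n,len(p),rect(p) if len(p)>5 else '',np.round(np.percentile(p,[1,50,99],axis=0),4).tolist() if len(p)>5 else '')
from rig import ctrl
for n in("scene","top"):
    f=ctrl.grab_frame(n);np.savez(f"pics/{n}1.npz",**f);P=cloud(f);a=P@np.array([-.0558,.9984,0])
    m=(f["z_map"]>0)&(P[...,2]>.03)&(P[...,2]<.15)&(a>.2)&(a<.2225)&(P[...,0]>.43)&(P[...,0]<.61)&(abs(P[...,0]-.525)>.025);p=P[m]
    A=np.c_[p[:,0]-.517,p[:,2]-.015,np.ones(len(p))];c=np.linalg.lstsq(A,p[:,1],rcond=None)[0];k=abs(p[:,1]-A@c)<.003;print(n,"face",np.linalg.lstsq(A[k],p[k,1],rcond=None)[0],k.sum(),len(p))
f=np.load("pics/scene1.npz");cv2.imwrite("pics/s1.png",cv2.resize(f["pixels"][90:290,220:440,::-1],None,fx=3,fy=3))
E
```

```text
[0.52619824 0.13655177 0.03160162] [3.13535454e+00 3.13185239e-03 1.62717660e+00] [ 0.07  0.25  2.02 -0.    0.86  0.02]
stock top plane [0.0008595  0.00028621 0.05504921] 6518
blade 0  
front 0  
scene face [ 0.05383917 -0.00656079  0.24286136] 887 962
top face [ 0.05482294 -0.00667363  0.24017693] 257 257
```

View pics/s1.png

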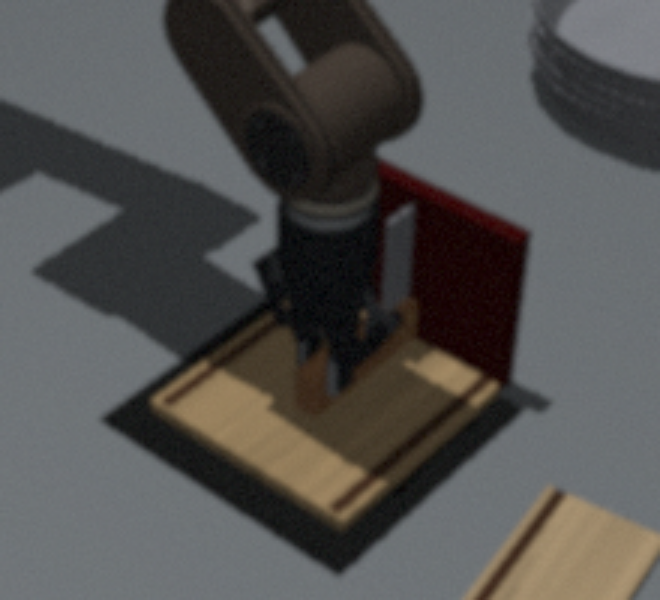

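The crop shows the stock flat on the base at (360,360), the blade at (400,255) against the front, and the front nearly upright. The fit gives about 0.007 rad of lean left.

```bash
cat > lean.py <<'E'
from h import *
from rig import ctrl
for n in("scene","top"):
    f=ctrl.grab_frame(n);P=cloud(f);a=P@np.array([-.0558,.9984,0])
    m=(f["z_map"]>0)&(P[...,2]>.03)&(P[...,2]<.15)&(a>.2)&(a<.2245)&(P[...,0]>.43)&(P[...,0]<.61)&(abs(P[...,0]-.525)>.025);p=P[m]
    A=np.c_[p[:,0]-.517,p[:,2]-.015,np.ones(len(p))];c=np.linalg.lstsq(A,p[:,1],rcond=None)[0];k=abs(p[:,1]-A@c)<.003;print(n,"face",np.linalg.lstsq(A[k],p[k,1],rcond=None)[0],k.sum(),len(p))
E
```

Emit:
inch_along(
  moves="0.005 0 0.01 0 0 0 0.01 | 0.01 0 0.02 0 0 0 0.01 | 0.01 0 0.02 0 0 0 0.01 | 0.01 0 0.02 0 0 0 0.01",
)

```text
clock: 12.33
tcp_pos: [0.5264, 0.1367, 0.0316]
orientation: [3.137, 0.005, 1.628]
ft_force: [-1.6, -10.4, 21.0]
opening: 0.0211
finger_force: 63.0
```

```bash
python3 lean.py
```

```text
scene face [ 0.05226054 -0.00736989  0.24290715] 847 940
top face [ 0.05423912 -0.00506407  0.2401208 ] 260 260
```

Converted, 0.001 m is 0.01, 0.0005 m is 0.005.

Emit:
inch_along(
  moves="0.005 0 0 0 0 0 0.01 | 0.01 0 0 0 0 0 0.01 | 0.01 0 0 0 0 0 0.01 | 0.01 0 0 0 0 0 0.01",
)

```text
clock: 12.77
tcp_pos: [0.5265, 0.1371, 0.0316]
orientation: [3.137, 0.006, 1.629]
ft_force: [-2.1, -13.3, 20.3]
opening: 0.0205
finger_force: 62.9
```

```bash
python3 lean.py
```

```text
scene face [ 5.37040313e-02 -8.10980723e-05  2.42549679e-01] 864 938
top face [ 0.05477763 -0.00244844  0.24017868] 266 266
```

Converted, 0.001 m is 0.01, 0.0005 m is 0.005.

Emit:
inch_along(
  moves="0.005 0 0 0 0 0 0.01 | 0.01 0 0 0 0 0 0.01 | 0.01 0 0 0 0 0 0.01 | 0.01 0 0 0 0 0 0.01",
)

```text
clock: 13.2
tcp_pos: [0.5266, 0.1374, 0.0316]
orientation: [3.137, 0.008, 1.63]
ft_force: [-1.8, -15.5, 19.9]
opening: 0.021
finger_force: 63.0
```

```bash
python3 lean.py
```

```text
scene face [0.05536288 0.00205236 0.24247001] 855 941
top face [ 5.45214234e-02 -2.11303445e-04  2.40214919e-01] 274 274
```

Converted, 0.001 m is 0.01, 0.0005 m is 0.005.

Emit:
inch_along(
  moves="0.005 0 0 0 0 0 0.01 | 0.01 0 0 0 0 0 0.01 | 0.01 0 0 0 0 0 0.01 | 0.01 0 0 0 0 0 0.01",
)

```text
clock: 13.63
tcp_pos: [0.5266, 0.1374, 0.0316]
orientation: [3.137, 0.009, 1.63]
ft_force: [-2.2, -18.4, 21.4]
opening: 0.021
finger_force: 63.0
```

```bash
python3 lean.py
```

```text
scene face [ 0.05507721 -0.00147991  0.24284973] 874 947
top face [0.05394476 0.00061372 0.24012279] 275 275
```

```bash
python3 loc.py pics/w7; python3 - <<'E'
from h import *
for n in("w6","w7"):
    f=np.load(f"pics/{n}.npz");P=wcloud(f,f["tp"],f["o"]);ok=f["z_map"]>0
    R=Ro.from_euler('xyz',f["o"]).as_matrix();Q=(P-f["tp"])@R
    st=ok&(abs(Q[...,1])<.008)&(Q[...,0]>.02)&(Q[...,0]<.065)&(P[...,2]>.04)&(P[...,2]<.07);b=ok&(abs(P[...,2]-.015)<.005)&(abs(Q[...,1])>.02)&(abs(Q[...,1])<.07)&(Q[...,0]>.02)&(Q[...,0]<.065)
    for l,m in(("stock",st),("base",b)):
        p=P[m];A=np.c_[p[:,:2]-p[:,:2].mean(0),np.ones(len(p))];print(n,l,np.round(np.linalg.lstsq(A,p[:,2],rcond=None)[0],4),len(p))
E
python3 lean.py; python3 lean.py
```

```text
[0.52659654 0.13741025 0.0315902 ] [3.13683552 0.00940487 1.63004489] [ 0.07  0.26  2.02 -0.01  0.86  0.02]
w6 stock [0.0009 0.0003 0.055 ] 6518
w6 base [-0.0004  0.0003  0.015 ] 21205
w7 stock [0.0001 0.0008 0.0551] 6554
w7 base [-0.0004  0.0003  0.0151] 21285
scene face [ 0.05337579 -0.00227753  0.2431139 ] 861 936
top face [5.42846785e-02 1.15773307e-04 2.40184840e-01] 271 272
scene face [0.05277534 0.00131128 0.24289955] 868 939
top face [0.05442253 0.00054123 0.24010214] 271 272
```

Emit:
inch_along(
  moves="0 0 0 0 0 0 0.01 | 0 0 0 0 0 0 0.01 | 0 0 0 0 0 0 0.01 | 0 0 0 0 0 0 0.01 | 0 0 0 0 0 0 0.01 | 0 0 0 0 0 0 0.01",
)

```text
clock: 14.48
tcp_pos: [0.5266, 0.1374, 0.0316]
orientation: [3.137, 0.009, 1.63]
ft_force: [-1.4, -19.1, 20.9]
opening: 0.0208
finger_force: 63.0
```

```bash
python3 -c "
from rig import ctrl
print(ctrl.sign_off())"
```

```text
the job is handed in; nothing more can be done
None
```

The job is handed in at 14.5 s: the cap stands mouth-down in the dish, the bottle was left standing, and the square is still gripped and pressed into the corner (about 21 N down, 19 N forward), with its stock flat on the base and the front upright to within about 0.002 rad by the cameras; the sign-off returned no verdict.

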